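Find the rocking corner of the levelling plate and press its shim flat

TASK

The bare metal plate on the column stand left of the sieve shaker rocks at one of its four corners. With the fingertips press down on the plate's corners one after another until you find the one that gives, then press the raised shim pad beside that corner down until it is flat, flush with the plate, and let go. Leave the other three shims raised, do not lift or shift the plate, and leave the brass weight standing on it and the spanner, hex key, marker and tin on the bench where they are.

Things in the scene. Friction and masses are not known exactly. Their poses are not given: they have to be found in the camera images.
- stand: Grey cast column stand bolted to the bench at any yaw: foot 110 mm across, round table 156 mm across on top with four lugs reaching 105 mm from its centre, each with a steel shim. Origin at the centre of its underside, on the bench; z up. The plate rests on four feet on the table, one under each corner, 42 mm from the centre. Three are solid; one, which looks the same, is sprung and may be under any corner
- plate: The same plate; origin at the centre of its underside, 21 mm above the bench; z up, its corners lie along the diagonals of its x and y axes
- plate_mid (a point): Centre of the plate's top face, 252 mm above the bench; the brass weight stands about here
- corner_1 (a point): Point to press at plate corner 1: a small dark dot on the plate's top face, 50 mm from the plate's centre towards that corner. A solid corner does not give; at the rocking one the dot sinks about 5 mm under less than 6 N (a broad fingertip goes down 3 to 5 mm), then stops, and springs back when let go
- corner_2 (a point): Point to press at plate corner 2: a small dark dot on the plate's top face, 50 mm from the plate's centre towards that corner. A solid corner does not give; at the rocking one the dot sinks about 5 mm under less than 6 N (a broad fingertip goes down 3 to 5 mm), then stops, and springs back when let go
- corner_3 (a point): Point to press at plate corner 3: a small dark dot on the plate's top face, 50 mm from the plate's centre towards that corner. A solid corner does not give; at the rocking one the dot sinks about 5 mm under less than 6 N (a broad fingertip goes down 3 to 5 mm), then stops, and springs back when let go
- corner_4 (a point): Point to press at plate corner 4: a small dark dot on the plate's top face, 50 mm from the plate's centre towards that corner. A solid corner does not give; at the rocking one the dot sinks about 5 mm under less than 6 N (a broad fingertip goes down 3 to 5 mm), then stops, and springs back when let go
- pad_1 (a point): Top centre of the steel pad (24 mm outward x 26 x 5 mm) of shim 1, straight outward from plate corner 1. Raised, it leans in about 23 degrees, 91 mm from the plate's centre, 260 mm above the bench, outer edge 264 mm; flat, 94 mm from the centre and level with the plate top, 252 mm above the bench
- pad_2 (a point): Top centre of the steel pad (24 mm outward x 26 x 5 mm) of shim 2, straight outward from plate corner 2. Raised, it leans in about 23 degrees, 91 mm from the plate's centre, 260 mm above the bench, outer edge 264 mm; flat, 94 mm from the centre and level with the plate top, 252 mm above the bench
- pad_3 (a point): Top centre of the steel pad (24 mm outward x 26 x 5 mm) of shim 3, straight outward from plate corner 3. Raised, it leans in about 23 degrees, 91 mm from the plate's centre, 260 mm above the bench, outer edge 264 mm; flat, 94 mm from the centre and level with the plate top, 252 mm above the bench
- pad_4 (a point): Top centre of the steel pad (24 mm outward x 26 x 5 mm) of shim 4, straight outward from plate corner 4. Raised, it leans in about 23 degrees, 91 mm from the plate's centre, 260 mm above the bench, outer edge 264 mm; flat, 94 mm from the centre and level with the plate top, 252 mm above the bench
- shim_1 (a joint): Tilt of shim 1 in rad: 0 raised, 0.40 flat (its stop). A seesaw tongue hinged 74 mm from the plate's centre, 249 mm above the bench. Pressing its pad straight down with about 5 to 8 N turns it; it stays where it is left, and flat its inner end props plate corner 1
- shim_2 (a joint): Tilt of shim 2 in rad: 0 raised, 0.40 flat (its stop). A seesaw tongue hinged 74 mm from the plate's centre, 249 mm above the bench. Pressing its pad straight down with about 5 to 8 N turns it; it stays where it is left, and flat its inner end props plate corner 2
- shim_3 (a joint): Tilt of shim 3 in rad: 0 raised, 0.40 flat (its stop). A seesaw tongue hinged 74 mm from the plate's centre, 249 mm above the bench. Pressing its pad straight down with about 5 to 8 N turns it; it stays where it is left, and flat its inner end props plate corner 3
- shim_4 (a joint): Tilt of shim 4 in rad: 0 raised, 0.40 flat (its stop). A seesaw tongue hinged 74 mm from the plate's centre, 249 mm above the bench. Pressing its pad straight down with about 5 to 8 N turns it; it stays where it is left, and flat its inner end props plate corner 4
- foot (a joint): How far the one sprung foot, hidden under the rocking corner, is pressed down, in m: 0 up, 0.0045 bottomed. It says nothing of which corner that is
- prop (a joint): Tilt in rad of a small cam hidden inside the stand that follows the shim beside the rocking corner: 0 raised, 0.40 flat. The other shims do not move it
- check_weight: Brass check weight with a knob, 24 mm across, 34 mm tall, standing on the middle of the plate; origin at the centre of its underside
- spanner: Combination spanner, 154 mm long, lying on the bench on the robot's side of the stand
- hex_key: Black L-shaped hex key, 88 mm long, lying on the bench to the left of the stand
- tin: Round white-metal moisture tin with lid, 68 mm across, 38 mm tall, on the bench to the left of the stand
- marker: Marker pen, 132 mm long, lying on the bench on the robot's left

How it is judged (in metres and radians):
On the way, in this order (a step that is already met when the one before it is completed fails the run):
1. the fingers press the rocking corner of the plate down by at least 3 mm while its shim is still raised (value of joint foot above 0.0025 m and contact force between the fingers and plate above 0.5 N and value of joint prop below 0.12 rad), for 0.1 s.
2. that corner's shim is pressed flat (value of joint prop above 0.34 rad), for 0.1 s.
At the end, for the whole second after the job is handed in: the shim beside the rocking corner is flat (tilt over 0.34 rad, its pad within about 1 mm of flush), the other three still raised (under 0.12 rad), the plate lying level (0.03 rad) on its stand within 6 mm of its middle, and the brass weight upright within 20 mm of the plate's middle (value of joint prop above 0.34 rad and not (value of joint each of shim_1, shim_2 above 0.12 rad or value of joint each of shim_1, shim_3 above 0.12 rad or value of joint each of shim_1, shim_4 above 0.12 rad or value of joint each of shim_2, shim_3 above 0.12 rad or value of joint each of shim_2, shim_4 above 0.12 rad or value of joint each of shim_3, shim_4 above 0.12 rad) and horizontal distance between plate_mid and stand below 0.006 m and angle between plate_mid's own z axis and vertical below 0.03 rad and z of plate_mid in the frame of stand below 0.256 m and linear speed of check_weight below 0.02 m/s and horizontal distance between check_weight and plate_mid below 0.02 m and angle between check_weight's own z axis and vertical below 0.1 rad); the robot touches nothing.
It fails at once if a shim at a firm corner is pressed down (over 0.12 rad) ((value of joint any of shim_1, shim_2, shim_3, shim_4 above 0.12 rad and value of joint prop below 0.06 rad) or value of joint each of shim_1, shim_2 above 0.12 rad or value of joint each of shim_1, shim_3 above 0.12 rad or value of joint each of shim_1, shim_4 above 0.12 rad or value of joint each of shim_2, shim_3 above 0.12 rad or value of joint each of shim_2, shim_4 above 0.12 rad or value of joint each of shim_3, shim_4 above 0.12 rad).
It fails at once if the plate is lifted (its middle more than 8 mm above where it lies) (z of plate_mid in the frame of stand above 0.26 m).
It fails at once if the brass weight is knocked over, lifted or shifted by more than 20 mm (angle between check_weight's own z axis and vertical above 0.4 rad or distance of check_weight from where it was at the start of the episode above 0.02 m).
It fails at once if a bystander on the bench is moved by more than 20 mm (distance of any of spanner, hex_key, tin, marker from where it was at the start of the episode above 0.02 m).
It also fails if it takes over 58 s, if anything falls off the work surface, if the arm or the gripper's body presses on something with over 40 N, if the wrist force passes 120 N, or if a joint passes its speed limit or range.

ROBOT

A 6-joint arm with a two-finger parallel gripper is mounted at the origin on a cart in front of the work surface, level with it; the furniture and walls round the work are solid. World frame = base frame: x ahead of the robot, y to its left, z up, the work surface at z = 0. Lengths are in m, angles in degrees, forces in N, time in s.
With the tool pointing down it reaches from about 0.3 to 0.875 m from the base axis. Payload 6.4 kg.
Tool frame: the origin (TCP) lies midway between the tips of the shut fingers; the grasp point (between the pads) lies 19 mm behind it (r.hold_point_z is the x of the grasp point in the tool frame, in m); x points along the fingers, z is the direction in which the jaws open and shut, and the axes are right-handed (so a half turn about x gives the same grasp; the last joint's range is limited). The gripper opens to 85 mm and grips with 20 to 120 N. Pads are 22 mm wide; open, the fingers measure 114 mm over their backs; the gripper's body (76 mm by 85 mm) begins 54 mm behind the grasp point. The pads swing forward as they close: fully open they stand 13 mm farther back than shut.
Start: joints at [55.789, 10.359, 92.074, -0, 77.567, -11.82], TCP at [0.219, 0.532, 0.231] pointing down, gripper open.
Joint ranges: [-171.53, 171.53], [-51.25, 118.39], [17.06, 147.69], [-65.23, 245.23], [0, 150.52], [-178.68, 178.68]. Speed limits (degrees/s): [147.25, 147.25, 172.46, 180, 180, 180].

INTERFACE

Orientations are given as [roll, pitch, yaw] about the fixed x, y, z axes, in that order (R = Rz(yaw) Ry(pitch) Rx(roll)).
In Python, from rig import r, viewer, finder gives the robot as it stands.
- The arm moves only by the tool play_rows, never from a script. Its argument "motion" is a list that holds one entry, the list of rows, each a list of 7 numbers: the shift along the tool's x, y, z as a fraction of full scale, then the turn, a rotation vector about the tool's x, y, z as a fraction of full scale, then the closure in counts, from 0 (fully open) to 255 (shut). A call has exactly 10 rows; each row shifts and turns the commanded pose from where the row before left it, along the tool's axes as they then stand; what a row does not reach is not made up. Full scale, the value 1, is 25 cm for a shift and 0.12 rad for a turn. A row lasts 1/10 s, in which the tool goes at most 50 mm and 8.59 degrees, less where a joint would pass 70% of its speed; a pose out of reach is approached as far as the arm can. A call with a number of a shift or a turn outside -1 to 1 is refused whole. A call with a gripper value outside its range is refused whole. The fingers move at their own pace and stop on an object; the grip force is fixed at half the most. Time passes only in rows, so rows that do not move let the fingers close, or fill a call up. It gives the time, the measured TCP pose, the force and the opening at its end, in the units of the state.
- r.read_state(): the state, without advancing time (a new reading comes with each control period).
- viewer.read_camera(name): name is "side" or "top" or "wrist"; returns (picture, depth): 400x640x3 uint8, red, green, blue; 400x640 float32, m along the optical axis (not along the pixel's ray), 0 where there is no reading.
- viewer.camera_model(name): a dict with "fx", "fy", "cx", "cy" (pixels), "D" ([k1, k2, p1, p2, k3] as OpenCV has them; the pictures are not rectified), "T" (4x4, takes a point from camera to world coordinates); the wrist camera has in their place "tool_from_camera" (4x4, takes a point from camera to tool coordinates, whose origin is the TCP and whose axes are the tool frame's). Camera axes: x right, y down, z forward; pixel columns grow to the right and rows downward; lengths in m; the calibration is good to about 2 mm. A picture is of the moment at which its call begins: read the wrist's pose just before it. camera_model takes no time and is no camera call.
- r.sign_off(): hands the job in, once; it reports no verdict.
Trained networks look in the newest picture that a camera, given by its name, has taken for a name from the list of things; names that differ only in an ending like _2 or _b are one class to them, and where a whole thing is asked for, a point or a joint stands for the part that bears it (a point fixed in the world has none). Each returns a list of dicts, best first, with "conf" (0 to 1); they miss things now and then, are a little off and sometimes report something else, mostly with a low value. They report only what shows in the picture. A call takes as long as a camera call.
- finder.silhouettes(camera, target): "pixels" (400x640 bool, what is visible of it) and "location" ([row, column] in pixels, amid what is visible of it).
The state is a dict: "clock": time; "qpos": joint angles; "joint_vel": joint speeds; "joint_torque": joint torques, N m; "eef_pos": TCP position; "tcp_rot": TCP orientation; "contact_force": force on the tool from outside, world axes, zero at the start; "ft_torque": the same for the moment, N m; "finger_gap": finger opening in m.
Only numpy, scipy, OpenCV 4.12 (cv2) and the standard library are available. Lean on these libraries where they do the work, as an engineer would, in place of code of your own. Each camera call takes 0.05 s, during which the arm holds its last target. There are 200 camera calls.

## Working session

There is one attempt and no reset: what is moved stays moved. The work goes in short steps, Python scripts to look and compute and a tool call to move; the robot and the scene stay as the last step left them, time stands still between calls to the robot, and variables do not carry over. Pictures are saved under pics/ and viewed, about 8 in all and at most 12, crops included, and the job is handed in when it is done.

Besides the shell and the picture viewer there is one more tool, called as name(argument=value, ...) on one line, values as JSON. play_rows: Moves the arm, as the interface text tells. Shift numbers are shares of 25 cm and turn numbers shares of 0.12 rad, none past 1 either way. Its arguments: {"type":"object","properties":{"motion":{"type":"array"}},"required":["motion"]}

```bash
mkdir -p pics; ls
cat > h.py <<'E'
import numpy as np, cv2
from rig import r, viewer, finder
from scipy.spatial.transform import Rotation as R
def toolT():
    s=r.read_state(); T=np.eye(4); T[:3,:3]=R.from_euler('xyz',s['tcp_rot'],degrees=True).as_matrix(); T[:3,3]=s['eef_pos']; return T
def cam(name):
    T=toolT(); p,d=viewer.read_camera(name); m=viewer.camera_model(name)
    W=m['T'] if 'T' in m else T@np.array(m['tool_from_camera'])
    return p,d,m,np.array(W)
def K(m): return np.array([[m['fx'],0,m['cx']],[0,m['fy'],m['cy']],[0,0,1]])
def rays(uv,m,W):
    n=cv2.undistortPoints(np.array(uv,float).reshape(-1,1,2),K(m),np.array(m['D'])).reshape(-1,2)
    return np.c_[n,np.ones(len(n))]@W[:3,:3].T, W[:3,3]
def at_z(uv,z,m,W):
    d,o=rays(uv,m,W); return o+d*((z-o[2])/d[:,2])[:,None]
def at_depth(uv,dep,m,W):
    d,o=rays(uv,m,W); return o+d*np.array(dep)[:,None]
def proj(P,m,W):
    I=np.linalg.inv(W); rv=cv2.Rodrigues(I[:3,:3])[0]
    return cv2.projectPoints(np.array(P,float).reshape(-1,1,3),rv,I[:3,3],K(m),np.array(m['D']))[0].reshape(-1,2)
E
python3 - <<'E'
from h import *
print(r.read_state())
ims=[]
for n in('side','top'):
    p,d,m,W=cam(n); print(n,W.round(3).tolist(),m['fx'])
    for t in('plate','check_weight','corner_1','pad_1'):
        for o in finder.silhouettes(n,t)[:5]:
            l=o['location']; z=d[int(l[0]),int(l[1])]
            print(t,round(o['conf'],2),l,o['pixels'].sum(),at_depth([[l[1],l[0]]],[z],m,W).round(3))
    ims.append(p)
cv2.imwrite('pics/a.png',cv2.cvtColor(ims[0],cv2.COLOR_RGB2BGR))
cv2.imwrite('pics/b.png',cv2.cvtColor(ims[1],cv2.COLOR_RGB2BGR))
E
```

```text
pics
{'clock': 0.0, 'qpos': array([ 5.57870295e+01,  1.04017216e+01,  9.21330856e+01,  4.36224278e-04,
        7.75656938e+01, -1.18201622e+01]), 'joint_vel': array([-0.04743245, -0.01679108,  0.02867654, -0.01294542,  0.08372562,
        0.03053431]), 'joint_torque': array([-4.05724631e-04, -4.44870186e+01, -3.51337731e+01, -2.74689264e-04,
        8.83035507e-03, -1.74165365e-05]), 'eef_pos': array([0.21871246, 0.53118083, 0.23037377]), 'tcp_rot': array([ 167.93707483,   89.89949806, -124.45582782]), 'contact_force': array([-0.58930091,  0.59426265,  0.38178235]), 'ft_torque': array([ 0.0232216 , -0.03528218,  0.01922033]), 'finger_gap': 0.08549613079629934}
side [[0.963, -0.177, 0.202, 0.245], [-0.268, -0.61, 0.746, -0.302], [-0.008, -0.772, -0.635, 0.746], [0.0, 0.0, 0.0, 1.0]] 470.99066355133704
plate 0.68 [188.1, 366.5] 2627 [[0.485 0.274 0.254]]
check_weight 0.83 [178.3, 363.0] 247 [[0.48  0.28  0.271]]
corner_1 0.96 [190.4, 365.0] 2584 [[0.481 0.27  0.253]]
corner_1 0.52 [205.0, 331.1] 157 [[0.414 0.244 0.258]]
pad_1 0.7 [205.6, 332.4] 171 [[0.416 0.244 0.256]]
pad_1 0.67 [160.0, 324.3] 180 [[0.437 0.363 0.26 ]]
pad_1 0.64 [202.8, 412.4] 211 [[0.539 0.211 0.26 ]]
pad_1 0.63 [155.7, 394.5] 216 [[0.564 0.344 0.258]]
top [[0.023, -0.996, 0.084, 0.331], [-1.0, -0.023, -0.008, 0.355], [0.01, -0.084, -0.996, 1.052], [0.0, 0.0, 0.0, 1.0]] 418.39944440165857
plate 0.92 [166.2, 348.9] 2774 [[0.475 0.291 0.275]]
check_weight 0.72 [162.7, 348.7] 134 [[0.48  0.292 0.281]]
check_weight 0.65 [166.1, 346.1] 2939 [[0.476 0.296 0.267]]
corner_1 0.71 [166.7, 346.0] 2897 [[0.475 0.296 0.267]]
corner_1 0.64 [201.4, 260.5] 46 [[ 0.43   0.491 -0.001]]
corner_1 0.17 [139.5, 386.4] 214 [[0.533 0.217 0.258]]
pad_1 0.62 [137.1, 385.6] 196 [[0.537 0.219 0.258]]
pad_1 0.5 [202.8, 374.6] 164 [[0.408 0.24  0.26 ]]
pad_1 0.49 [120.1, 325.0] 167 [[0.567 0.338 0.261]]
pad_1 0.47 [189.1, 310.8] 223 [[0.432 0.362 0.26 ]]
```

Run:
```python
import cv2
a=cv2.imread('pics/a.png');b=cv2.imread('pics/b.png')
print(cv2.imwrite('pics/c.png',cv2.resize(a[90:290,230:530],None,fx=2.6,fy=2.6,interpolation=2)))
```

```text
True
```

View pics/b.png

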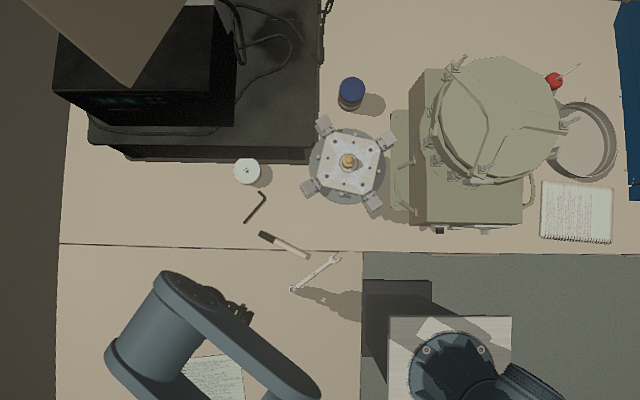

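View pics/a.png

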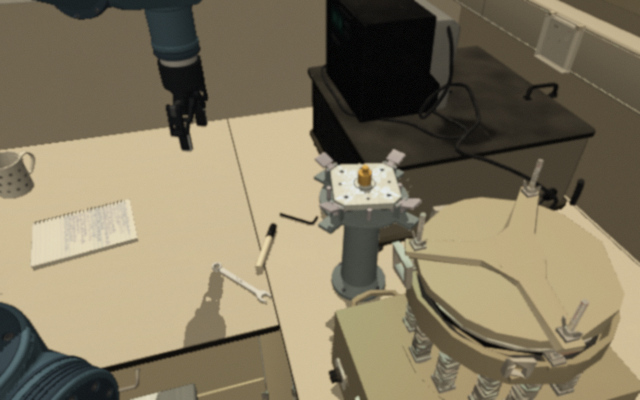

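Run:
```python
from h import *
p,d,m,W=cam('top')
v,u=np.mgrid[0:400:1,0:640:1]; k=d>0
P=at_depth(np.c_[u[k],v[k]],d[k],m,W)
for x in np.arange(.25,.85,.05):
    print(round(x,2),[ (lambda q: round(float(q.max()),2) if len(q) else None)(P[(abs(P[:,0]-x)<.025)&(abs(P[:,1]-y)<.025),2]) for y in np.arange(.6,-.1,-.05)])
# dots on plate: refine
T=toolT(); print(T.round(3))
c=np.array([.487,.290]); q=P[np.hypot(*(P[:,:2]-c).T)<.06]; 
q=q[abs(q[:,2]-.252)<.006]; print(len(q),q.mean(0),np.median(q[:,2]))
side,ds,ms,Ws=cam('side')
for n,img,mm,WW in(('t',p,m,W),('s',side,ms,Ws)):
    big=cv2.cvtColor(img,cv2.COLOR_RGB2BGR); pts=[]
    for i in range(4):
        a=np.radians(34+90*i)
        for rr,z in((.05,.252),(.091,.260)): pts.append([c[0]+rr*np.cos(a),c[1]+rr*np.sin(a),z])
    uv=proj(pts,mm,WW); o=uv.mean(0)-[60,45]; o=o.astype(int)
    crop=cv2.resize(big[o[1]:o[1]+90,o[0]:o[0]+120],None,fx=5,fy=5,interpolation=cv2.INTER_CUBIC)
    for q in uv: cv2.circle(crop,tuple(((q-o+.5)*5).astype(int)),4,(0,0,255),1)
    cv2.imwrite(f'pics/d_{n}.png',crop)
cv2.imwrite('pics/d.png',np.vstack([cv2.imread('pics/d_t.png'),cv2.imread('pics/d_s.png')])[:,:,:][0:900:1])
i=cv2.imread('pics/d.png'); cv2.imwrite('pics/d.png',np.hstack([i[:450],i[450:]]))
i=cv2.imread('pics/d.png'); cv2.imwrite('pics/d.png',cv2.resize(i,(800,300),interpolation=cv2.INTER_AREA))
```

```text
0.25 [0.0, 0.59, 0.61, 0.61, 0.01, 0.01, 0.01, 0.01, None, -0.89, -0.89, -0.88, -0.89, -0.89]
0.3 [0.01, 0.59, 0.59, 0.02, 0.02, 0.02, 0.01, 0.01, 0.0, 0.0, 0.0, 0.0, 0.0, 0.0]
0.35 [0.01, 0.01, 0.02, 0.02, 0.01, 0.01, 0.01, 0.0, 0.01, 0.0, 0.1, 0.1, 0.14, 0.14]
0.4 [0.01, 0.01, 0.01, 0.01, 0.01, 0.26, 0.25, 0.27, 0.0, 0.11, 0.17, 0.17, 0.17, 0.17]
0.45 [0.01, 0.04, 0.04, 0.01, 0.27, 0.27, 0.28, 0.26, 0.22, 0.12, 0.33, 0.39, 0.33, 0.33]
0.5 [0.76, 0.23, 0.22, 0.22, 0.22, 0.26, 0.29, 0.26, 0.26, 0.27, 0.33, 0.34, 0.34, 0.33]
0.55 [0.75, 0.72, 0.44, 0.23, 0.23, 0.27, 0.26, 0.26, 0.27, 0.33, 0.33, 0.34, 0.34, 0.34]
0.6 [0.44, 0.66, 0.44, 0.23, 0.23, 0.27, 0.0, 0.0, 0.0, 0.33, 0.34, 0.34, 0.34, 0.34]
0.65 [0.44, 0.58, 0.44, 0.23, 0.23, 0.23, 0.09, 0.09, 0.01, 0.03, 0.39, 0.34, 0.33, 0.33]
0.7 [0.44, 0.44, 0.44, 0.23, 0.26, 0.26, 0.09, 0.09, 0.01, 0.02, 0.17, 0.33, 0.33, None]
0.75 [None, 0.41, 0.4, 0.27, 0.27, 0.26, 0.09, 0.09, 0.01, 0.01, 0.16, None, None, None]
0.8 [None, 0.29, 0.28, 0.27, 0.26, 0.23, 0.01, 0.01, 0.01, 0.01, 0.01, 0.0, 0.01, 0.0]
[[ 0.    -0.925  0.381  0.219]
 [-0.     0.381  0.925  0.532]
 [-1.    -0.    -0.     0.231]
 [ 0.     0.     0.     1.   ]]
2610 [0.48593314 0.29036297 0.25214392] 0.2521666067685962
```

View pics/d.png

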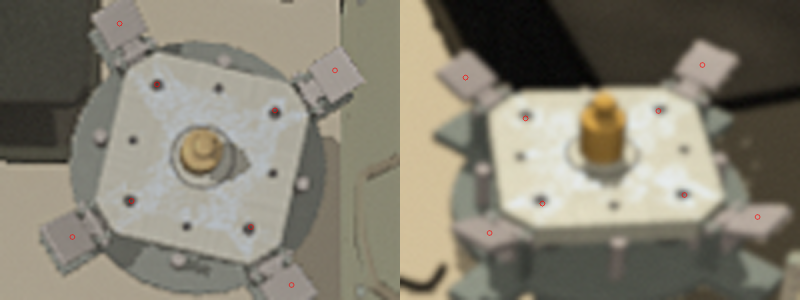

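play_rows(motion=[[[-0.14, 0, 0, 0, 0, 0, 255], [-0.14, 0, 0, 0, 0, 0, 255], [0, -0.1705, -0.0537, 0, 0, 0, 255], [0, -0.1705, -0.0537, 0, 0, 0, 255], [0, -0.1705, -0.0537, 0, 0, 0, 255], [0, -0.1705, -0.0537, 0, 0, 0, 255], [0, -0.1705, -0.0537, 0, 0, 0, 255], [0, -0.1705, -0.0537, 0, 0, 0, 255], [0, -0.1705, -0.0537, 0, 0, 0, 255], [0, 0, 0, 0, 0, 0, 255]]])

```text
clock: 1.6
eef_pos: [0.4629, 0.3274, 0.3011]
tcp_rot: [-115.2, 89.9, -47.9]
contact_force: [0.1, 0.0, -0.0]
finger_gap: 0.0001
```

play_rows(motion=[[[0, 0, 0, 0.977, 0, 0, 255], [0, 0, 0, 0.977, 0, 0, 255], [0, 0, 0, 0.977, 0, 0, 255], [0, 0, 0, 0.977, 0, 0, 255], [0, 0, 0, 0.977, 0, 0, 255], [0, 0, 0, 0, 0, 0, 255], [0, 0, 0, 0, 0, 0, 255], [0, 0, 0, 0, 0, 0, 255], [0, 0, 0, 0, 0, 0, 255], [0, 0, 0, 0, 0, 0, 255]]])

```text
clock: 2.6
eef_pos: [0.4591, 0.3312, 0.3013]
tcp_rot: [105.4, 90.0, 139.4]
contact_force: [0.7, -0.6, 0.2]
finger_gap: -0.0002
```

Run:
```python
from h import *
T=toolT();s=r.read_state();print(T.round(4),s['contact_force'],s['clock'],s['finger_gap'])
p,d,m,W=cam('wrist'); b=cv2.cvtColor(p,cv2.COLOR_RGB2BGR)
pts=[[.487+.05*np.cos(a),.29+.05*np.sin(a),.252] for a in np.radians(34+90*np.arange(4))]+[T[:3,3]]
for q in proj(pts,m,W): print(q); cv2.circle(b,tuple(q.astype(int)),5,(0,0,255),1)
cv2.imwrite('pics/e.png',b)
```

```text
[[-0.     -0.5602  0.8283  0.4591]
 [ 0.      0.8283  0.5602  0.3312]
 [-1.      0.     -0.      0.3013]
 [ 0.      0.      0.      1.    ]] [ 0.72208707 -0.63103469  0.2169587 ] 2.6 -0.00023525938350839223
[390.32046307 278.30014466]
[322.37178972 214.93454482]
[254.37502861 278.33746631]
[322.33459489 333.09352347]
[322.24101913 249.34083086]
```

View pics/e.png

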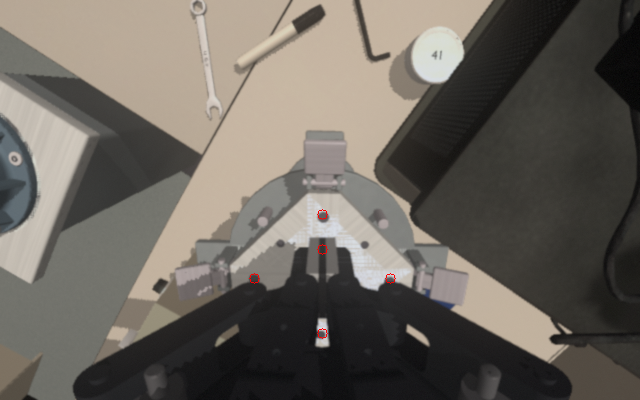

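play_rows(motion=[[[0.06, 0, 0, 0, 0, 0, 255], [0.06, 0, 0, 0, 0, 0, 255], [0.056, 0, 0, 0, 0, 0, 255], [0, 0, 0, 0, 0, 0, 255], [0.006, 0, 0, 0, 0, 0, 255], [0.006, 0, 0, 0, 0, 0, 255], [0.006, 0, 0, 0, 0, 0, 255], [0.006, 0, 0, 0, 0, 0, 255], [0, 0, 0, 0, 0, 0, 255], [0, 0, 0, 0, 0, 0, 255]]])

```text
clock: 3.65
eef_pos: [0.4594, 0.3313, 0.2521]
tcp_rot: [-9.9, 89.9, 24.1]
contact_force: [0.0, -0.2, 3.4]
finger_gap: 0.0001
```

Contact at 0.252 with 3.4 N; press a little further.

play_rows(motion=[[[0.004, 0, 0, 0, 0, 0, 255], [0, 0, 0, 0, 0, 0, 255], [0.004, 0, 0, 0, 0, 0, 255], [0, 0, 0, 0, 0, 0, 255], [0, 0, 0, 0, 0, 0, 255], [0, 0, 0, 0, 0, 0, 255], [0, 0, 0, 0, 0, 0, 255], [0, 0, 0, 0, 0, 0, 255], [0, 0, 0, 0, 0, 0, 255], [0, 0, 0, 0, 0, 0, 255]]])

```text
clock: 4.65
eef_pos: [0.4595, 0.3313, 0.2519]
tcp_rot: [-15.1, 89.9, 19.0]
contact_force: [-5.0, -3.2, 14.2]
finger_gap: 0.0002
```

play_rows(motion=[[[-0.18, 0, 0, 0, 0, 0, 255], [0, -0.1, 0.1, 0, 0, 0, 255], [0, -0.1, 0.1, 0, 0, 0, 255], [0, 0, 0, 0, 0, 0, 255], [0.148, 0, 0, 0, 0, 0, 255], [0, 0, 0, 0, 0, 0, 255], [0.01, 0, 0, 0, 0, 0, 255], [0.01, 0, 0, 0, 0, 0, 255], [0.01, 0, 0, 0, 0, 0, 255], [0, 0, 0, 0, 0, 0, 255]]])

```text
clock: 5.65
eef_pos: [0.5284, 0.318, 0.252]
tcp_rot: [-12.8, 89.9, 21.3]
contact_force: [-3.9, -0.4, 7.2]
finger_gap: 0.0
```

play_rows(motion=[[[0.004, 0, 0, 0, 0, 0, 255], [0, 0, 0, 0, 0, 0, 255], [0, 0, 0, 0, 0, 0, 255], [0, 0, 0, 0, 0, 0, 255], [0, 0, 0, 0, 0, 0, 255], [0, 0, 0, 0, 0, 0, 255], [0, 0, 0, 0, 0, 0, 255], [0, 0, 0, 0, 0, 0, 255], [0, 0, 0, 0, 0, 0, 255], [0, 0, 0, 0, 0, 0, 255]]])

```text
clock: 6.65
eef_pos: [0.5284, 0.318, 0.252]
tcp_rot: [-14.6, 89.9, 19.5]
contact_force: [-4.6, -1.9, 11.8]
finger_gap: 0.0002
```

play_rows(motion=[[[-0.18, 0, 0, 0, 0, 0, 255], [-0.06, 0, 0, 0, 0, 0, 255], [0, 0, -0.2, 0, 0, 0, 255], [0, 0, -0.2, 0, 0, 0, 255], [0, 0, 0, 0, 0, 0, 255], [0.103, 0, 0, 0, 0, 0, 255], [0.103, 0, 0, 0, 0, 0, 255], [0, 0, 0, 0, 0, 0, 255], [0.015, 0, 0, 0, 0, 0, 255], [0.015, 0, 0, 0, 0, 0, 255]]])

```text
clock: 7.65
eef_pos: [0.4468, 0.2622, 0.2518]
tcp_rot: [-17.3, 89.8, 16.8]
contact_force: [-8.1, -3.0, 31.1]
finger_gap: -0.0001
```

play_rows(motion=[[[0.004, 0, 0, 0, 0, 0, 255], [0, 0, 0, 0, 0, 0, 255], [0, 0, 0, 0, 0, 0, 255], [0, 0, 0, 0, 0, 0, 255], [0, 0, 0, 0, 0, 0, 255], [0, 0, 0, 0, 0, 0, 255], [0, 0, 0, 0, 0, 0, 255], [0, 0, 0, 0, 0, 0, 255], [0, 0, 0, 0, 0, 0, 255], [0, 0, 0, 0, 0, 0, 255]]])

```text
clock: 8.65
eef_pos: [0.4468, 0.2622, 0.252]
tcp_rot: [-18.7, 89.8, 15.3]
contact_force: [-4.0, -2.1, 10.7]
finger_gap: 0.0004
```

play_rows(motion=[[[-0.18, 0, 0, 0, 0, 0, 255], [-0.18, 0, 0, 0, 0, 0, 255], [-0.18, 0, 0, 0, 0, 0, 255], [0, 0, 0, 0, 0, 0, 255], [0, 0, 0, 0, 0, 0, 255], [0, 0, 0, 0, 0, 0, 255], [0, 0, 0, 0, 0, 0, 255], [0, 0, 0, 0, 0, 0, 255], [0, 0, 0, 0, 0, 0, 255], [0, 0, 0, 0, 0, 0, 255]]])

```text
clock: 9.65
eef_pos: [0.4455, 0.2617, 0.3834]
tcp_rot: [163.3, 90.0, -162.7]
contact_force: [-0.1, 0.2, -0.3]
finger_gap: -0.0
```

Run:
```python
from h import *
print(toolT()[:3,3])
Q=[]
for n in('side','top'):
    p,d,m,W=cam(n); v,u=np.mgrid[0:400,0:640]; k=d>0
    Q.append(at_depth(np.c_[u[k],v[k]],d[k],m,W))
P=np.vstack(Q)
ys=np.arange(.23,.10,-.01); print('      ',ys.round(2))
for x in np.arange(.44,.64,.01):
    print(round(x,2),[ (lambda q: int(round(float(q.max())*1000)) if len(q) else None)(P[(abs(P[:,0]-x)<.005)&(abs(P[:,1]-y)<.005)&(P[:,2]<.45),2]) for y in ys])
```

```text
[0.44554065 0.26167989 0.38335208]
       [0.23 0.22 0.21 0.2  0.19 0.18 0.17 0.16 0.15 0.14 0.13 0.12 0.11]
0.44 [226, 223, None, None, None, None, 119, 120, None, None, None, 135, 170]
0.45 [226, 226, None, None, None, None, 120, 119, None, None, None, 135, 171]
0.46 [226, 226, 222, None, None, None, 120, 116, None, None, None, 142, 171]
0.47 [248, 238, 225, None, None, None, 118, 118, None, None, None, 143, 171]
0.48 [255, 226, 226, None, None, None, 114, 112, None, None, None, 143, 171]
0.49 [255, 226, 226, None, None, None, 112, 109, None, None, None, 166, 293]
0.5 [254, 226, 225, None, None, None, 108, 109, None, None, None, 168, 293]
0.51 [255, 249, 224, None, None, None, 105, 105, None, None, None, None, 325]
0.52 [255, 254, 260, 224, None, None, None, None, None, None, None, 325, 325]
0.53 [254, 259, 263, 266, 224, None, None, None, None, 314, 313, 325, 326]
0.54 [256, 261, 265, 266, None, None, None, None, None, 314, 323, 326, 327]
0.55 [None, 262, 267, 263, None, None, None, None, None, 314, 325, 327, 327]
0.56 [3, None, None, None, None, None, None, None, None, None, 326, 327, 327]
0.57 [None, None, None, None, None, None, None, None, None, None, 327, 327, 328]
0.58 [None, None, None, None, None, None, None, None, None, None, 327, 327, 328]
0.59 [None, None, None, None, None, None, None, None, None, None, 326, 328, 328]
0.6 [None, None, None, None, None, None, None, None, None, None, None, 328, 329]
0.61 [None, None, None, None, None, None, None, None, None, None, None, 328, 328]
0.62 [None, None, None, None, None, None, None, None, None, None, None, None, 329]
0.63 [None, None, None, None, None, None, None, None, None, None, None, None, 328]
```

play_rows(motion=[[[0, -0.1, 0.1, 0, 0, 0, 255], [0, -0.1, 0.1, 0, 0, 0, 255], [0, 0, 0, 0, 0, 0, 255], [0.126, 0, 0, 0, 0, 0, 255], [0.126, 0, 0, 0, 0, 0, 255], [0.126, 0, 0, 0, 0, 0, 255], [0.126, 0, 0, 0, 0, 0, 255], [0, 0, 0, 0, 0, 0, 255], [0.015, 0, 0, 0, 0, 0, 255], [0.015, 0, 0, 0, 0, 0, 255]]])

```text
clock: 10.75
eef_pos: [0.516, 0.2486, 0.2524]
tcp_rot: [-19.9, 89.8, 14.1]
contact_force: [-0.0, 1.1, 0.4]
finger_gap: -0.0003
```

play_rows(motion=[[[0.004, 0, 0, 0, 0, 0, 255], [0.004, 0, 0, 0, 0, 0, 255], [0.004, 0, 0, 0, 0, 0, 255], [0, 0, 0, 0, 0, 0, 255], [0, 0, 0, 0, 0, 0, 255], [0, 0, 0, 0, 0, 0, 255], [0, 0, 0, 0, 0, 0, 255], [0, 0, 0, 0, 0, 0, 255], [0, 0, 0, 0, 0, 0, 255], [0, 0, 0, 0, 0, 0, 255]]])

```text
clock: 11.75
eef_pos: [0.5163, 0.2481, 0.2492]
tcp_rot: [-30.9, 89.8, 3.1]
contact_force: [1.3, -1.0, 6.3]
finger_gap: 0.0001
```

play_rows(motion=[[[0.006, 0, 0, 0, 0, 0, 255], [0, 0, 0, 0, 0, 0, 255], [0.006, 0, 0, 0, 0, 0, 255], [0, 0, 0, 0, 0, 0, 255], [0.004, 0, 0, 0, 0, 0, 255], [0, 0, 0, 0, 0, 0, 255], [0, 0, 0, 0, 0, 0, 255], [0, 0, 0, 0, 0, 0, 255], [0, 0, 0, 0, 0, 0, 255], [0, 0, 0, 0, 0, 0, 255]]])

```text
clock: 12.75
eef_pos: [0.5167, 0.2478, 0.2472]
tcp_rot: [-35.6, 89.7, -1.6]
contact_force: [-2.6, -4.0, 15.4]
finger_gap: 0.0
```

play_rows(motion=[[[-0.12, 0, 0, 0, 0, 0, 255], [-0.12, 0, 0, 0, 0, 0, 255], [0, -0.092, 0, 0, 0, 0, 255], [0, -0.092, 0, 0, 0, 0, 255], [0, 0, 0, 0, 0, 0, 255], [0.13, 0, 0, 0, 0, 0, 255], [0, 0, 0, 0, 0, 0, 255], [0, 0, 0, 0, 0, 0, 255], [0, 0, 0, 0, 0, 0, 255], [0, 0, 0, 0, 0, 0, 255]]])

```text
clock: 13.75
eef_pos: [0.5413, 0.2105, 0.2723]
tcp_rot: [-23.2, 89.9, 10.9]
contact_force: [0.1, -0.5, -0.3]
finger_gap: 0.0003
```

play_rows(motion=[[[0.01, 0, 0, 0, 0, 0, 255], [0.01, 0, 0, 0, 0, 0, 255], [0.01, 0, 0, 0, 0, 0, 255], [0.01, 0, 0, 0, 0, 0, 255], [0.01, 0, 0, 0, 0, 0, 255], [0.01, 0, 0, 0, 0, 0, 255], [0.01, 0, 0, 0, 0, 0, 255], [0, 0, 0, 0, 0, 0, 255], [0, 0, 0, 0, 0, 0, 255], [0, 0, 0, 0, 0, 0, 255]]])

```text
clock: 14.75
eef_pos: [0.5412, 0.2101, 0.2537]
tcp_rot: [-32.7, 89.9, 1.3]
contact_force: [1.8, -2.5, 4.5]
finger_gap: -0.0
```

play_rows(motion=[[[0.006, 0, 0, 0, 0, 0, 255], [0.006, 0, 0, 0, 0, 0, 255], [0.006, 0, 0, 0, 0, 0, 255], [0, 0, 0, 0, 0, 0, 255], [0.006, 0, 0, 0, 0, 0, 255], [0, 0, 0, 0, 0, 0, 255], [0, 0, 0, 0, 0, 0, 255], [0, 0, 0, 0, 0, 0, 255], [0, 0, 0, 0, 0, 0, 255], [0, 0, 0, 0, 0, 0, 255]]])

```text
clock: 15.75
eef_pos: [0.5414, 0.2102, 0.2516]
tcp_rot: [-33.7, 89.8, 0.3]
contact_force: [-6.1, -5.2, 23.8]
finger_gap: 0.0001
```

Stopped at 0.2516 with 24 N: on its stop, flush. Now I'll lift off and look.

play_rows(motion=[[[-0.1, 0, 0, 0, 0, 0, 255], [-0.15, 0, 0, 0, 0, 0, 255], [-0.15, 0, 0, 0, 0, 0, 255], [-0.15, 0, 0, 0, 0, 0, 255], [0, 0.18, 0, 0, 0, 0, 255], [0, 0.18, 0, 0, 0, 0, 255], [0, 0.18, 0, 0, 0, 0, 255], [0, 0.18, 0, 0, 0, 0, 255], [0, 0, 0, 0, 0, 0, 255], [0, 0, 0, 0, 0, 0, 255]]])

```text
clock: 16.75
eef_pos: [0.4386, 0.3602, 0.3836]
tcp_rot: [163.4, 89.9, -162.4]
contact_force: [0.4, -0.1, -0.4]
finger_gap: 0.0001
```

Run:
```python
from h import *
s=r.read_state(); print(s['eef_pos'],s['contact_force'],s['clock'])
p,d,m,W=cam('side'); b=cv2.cvtColor(p,cv2.COLOR_RGB2BGR)
v,u=np.mgrid[0:400,0:640]; k=d>0; P=at_depth(np.c_[u[k],v[k]],d[k],m,W); c=np.array([.487,.29])
for a in(34,124,214,304):
    e=np.radians(a); X=(P[:,:2]-c)@[np.cos(e),np.sin(e)]; Y=(P[:,:2]-c)@[-np.sin(e),np.cos(e)]
    z=P[(abs(Y)<.008)&(X>.086)&(X<.100)&(P[:,2]<.29)&(P[:,2]>.24),2]; print(a,len(z),np.median(z) if len(z) else None)
q=P[(np.hypot(*(P[:,:2]-c).T)<.058)&(abs(P[:,2]-.252)<.006)]
A=np.c_[q[:,:2]-c,np.ones(len(q))]; print('plate fit',np.linalg.lstsq(A,q[:,2],rcond=None)[0],'ctr',q.mean(0))
for o in finder.silhouettes('side','check_weight')[:1]: print(o['conf'],o['location'])
cv2.imwrite('pics/f.png',cv2.resize(b[130:270,270:470],None,fx=4,fy=4,interpolation=2))
```

```text
[0.4386011  0.36022183 0.38362108] [ 0.44463892 -0.07961751 -0.40623965] 16.75
34 60 0.26140260724392617
124 57 0.2609803211355365
214 38 0.26121009453689414
304 57 0.2531348139045808
plate fit [0.00284144 0.00773071 0.25317345] ctr [0.4848122  0.28324463 0.25311501]
0.68 [178.7, 363.7]
```

View pics/f.png

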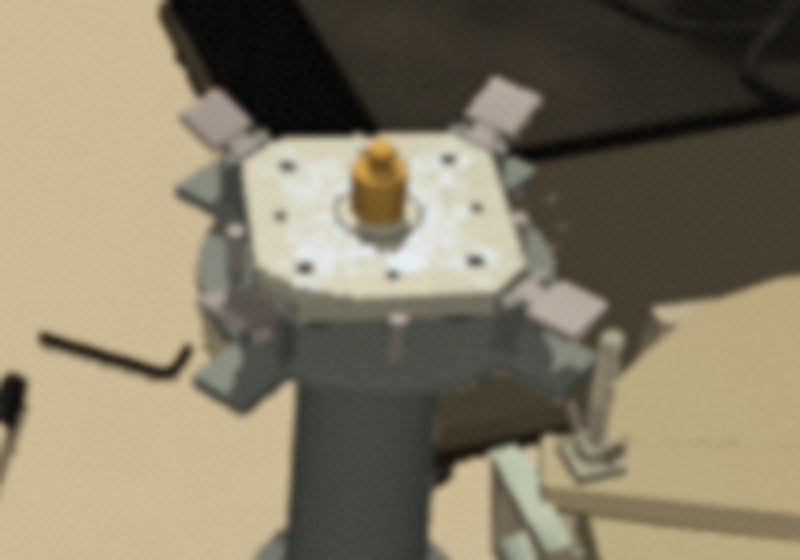

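```bash
python3 -c "
from rig import r
r.sign_off()"
```

```text
the job is handed in; nothing more can be done
```

The rocking corner is the one toward the sieve shaker and away from the robot. I pressed its shim flat and handed the job in at about 17 s. The sign-off gave no verdict.

- **Finding the corner:** I pressed all four corners with shut fingertips. Three held firm at z = 0.252 m under 11–14 N. One was briefly pressed to 31 N by a faster approach. The shaker-side corner sank about 3 mm at 6 N and stopped about 5 mm down.
- **Pressing the shim:** I pushed its pad down until it stopped at z = 0.2516 m under 24 N, then lifted clear.
- **Last checks with the side camera:**
  - The pressed pad is at 0.253 m, flush with the plate, which also measures 0.253 m.
  - The other three pads are still raised at 0.261 m.
  - The plate is level to under 0.01 rad, and the brass weight stands in its place.
  - The arm touches nothing, with the force reading near zero.
- **Not measured:** I did not measure the spanner, hex key, marker and tin again at the end, but the arm only moved well above them.

No check failed or disagreed.

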